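Tip the tea carton into its tray

TASK

Lay the standing tea carton away in its low wooden tray: from the side of the tray's open end, push it high up so that it topples over onto its broad face inside the tray, top towards the closed end. Then push the lying carton along the tray until its top is right up against the closed end's rim. Push gently, never grip, squeeze or lift the carton, and leave the three small jars round the tray standing where they are.

Things in the scene. Friction and masses are not known exactly. Their poses are not given: they have to be found in the camera images.
- tray: Fixed low wooden tray, long along its y axis. Origin on the worktop under it, z up. Plate top is 5 mm above the worktop. 8 mm thick rims stand 14 mm above the plate (19 mm above the worktop): side rims with inner faces at x = -62 and +62 mm, closed end rim with inner face at y = -160 mm. The +y end (y = +130 mm, to the robot's left) is open, without rim.
- tray_stop (a point): Foot of the inner face of the tray's closed end rim, in its middle (tray frame 0, -160, 5 mm). Axes as tray.
- carton: Loose rigid closed carton, 80 mm wide (own x), 40 thick (y), 140 tall (z), 0.10 to 0.23 kg. Origin: centre of its underside. It starts standing on the tray near the open end, own +y facing the open end, -y the closed end. Pushed near the top towards own -y it tips over its lower -y edge (balance point at 16 degrees) onto its broad -y face; then its underside faces the open end.
- carton_top (a point): Centre of the carton's top face (own 0, 0, 140 mm). When it lies pushed home this face touches the closed end rim. Axes as carton.
- carton_mid (a point): Centre of the carton's volume (own 0, 0, 70 mm); 75 mm above the worktop when standing on the tray, 25 mm when lying in it. Axes as carton.
- carton_edge (a point): Middle of the carton's lower -y edge, over which it tips (own 0, -20, 0 mm). Stays on the tray plate throughout.
- salt_shaker: Bystander: glass salt shaker with a domed metal top, 44 mm wide, 90 mm tall, standing behind the tray (its +x side). Origin at the centre of the underside.
- honey_jar: Bystander: squat glass jar with a grey lid, 50 mm wide, 70 mm tall, standing behind the tray (its +x side). Origin at the centre of the underside.
- sugar_jar: Bystander: squat glass jar with a wooden lid, 59 mm wide, 78 mm tall, standing beyond the tray's closed end. Origin at the centre of the underside.
There are look-alikes about, which are no part of the job. There is more than one size of the carton; the one meant has the size given above.

How it is judged:
By the outcome, as a careful person would: the job done as asked, in the order asked, and still so for the second after the job is handed in, with the robot touching nothing.
It also fails if it takes over 38 s, if anything falls off the work surface, if the arm or the gripper's body presses on something with over 40 N, if the wrist force passes 120 N, or if a joint passes its speed limit or range.

ROBOT

A 7-joint arm with a two-finger parallel gripper is mounted at the origin on a cart in front of the work surface, level with it; the furniture and walls round the work are solid. World frame = base frame: x ahead of the robot, y to its left, z up, the work surface at z = 0. Lengths are in m, angles in rad, forces in N, time in s.
With the tool pointing down it reaches from about 0.425 to 0.925 m from the base axis. Payload 6.8 kg.
Tool frame: the origin (TCP) lies between the finger pads; the fingertips stand 14 mm ahead of it and the grasp point (between the pads) lies 5 mm behind it; z points along the fingers, y is the line along which they close (so a half turn about z gives the same grasp; the last joint's range is limited). The gripper opens to 85 mm and grips with 20 to 120 N. Pads are 22 mm wide; open, the fingers measure 114 mm over their backs; the gripper's body (76 mm by 85 mm) begins 54 mm behind the grasp point. The pads swing forward as they close: fully open they stand 13 mm farther back than shut.
Start: joints at [-1.285, 0.477, 0.022, 1.555, -0.011, 1.109, -0.083], TCP at [0.259, 0.623, 0.245] pointing down, gripper open.
Joint ranges: [-2.96, 2.96], [-0.34, 2.1], [-1.41, 1.46], [0.24, 2.44], [-1.37, 4.51], [0.17, 1.92], [-2.96, 2.96]. Speed limits (rad/s): [2.39, 2.39, 3.14, 3.14, 3.14, 3.14, 3.14].

INTERFACE

Orientations are given as a rotation vector (axis times angle).
In Python, from bench import r, eyes, ticket gives the robot as it stands. The module is installed in compiled form; this text tells all that it offers.
- The arm moves only by the tool arm_command, never from a script. Its argument "plan" is text: rows parted by semicolons, each of 4 numbers parted by spaces: the shift along the tool's x, y, z in m, then the turn about the tool's z in degrees. In form: tx ty tz yaw; .... A call has 1 to 20 rows; each row shifts and turns the commanded pose from where the row before left it, along the tool's axes as they then stand; what a row does not reach is not made up. A row lasts 1/8 s, in which the tool goes at most 62.5 mm and 10.7 degrees, less where a joint would pass 70% of its speed; a pose out of reach is approached as far as the arm can. A call is refused whole if a number of a shift passes 0.0625 or a number of a turn 10.7, either way. A call with a gripper value outside its range is refused whole. "hand" is the closure, from -1 (fully open) to 1 (shut), set as the call begins (left out, the last holds). The fingers move at their own pace and stop on an object; "grip_force" is the grip in N (left out, the last holds). Time passes only in rows, so rows that do not move let the fingers close. It gives the time, the measured TCP pose, the force, the opening and the grip force at its end, in the units of the state.
- r.get_obs(): the state, without advancing time (a new reading comes with each control period).
- eyes.grab_frame(name): name is "scene" or "top"; returns (picture, depth): 400x640x3 uint8, red, green, blue; 400x640 float32, m along the optical axis (not along the pixel's ray), 0 where there is no reading.
- eyes.calibration(name): a dict with "fov_y" (degrees; the focal length in pixels is half the picture's height over the tangent of half this angle, whatever the lens; pixels are square), "cx", "cy" (the principal point, pixels), "k1" (the pictures are not rectified: a ray, as slopes to the right and down, at radius r is drawn at 1 + k1 r^2 times it, then the intrinsics apply), "origin" and "attitude" of the camera in the world. Camera axes: x right, y up, looking along -z (the intrinsics and any distortion apply to the point x, -y, -z); pixel columns grow to the right and rows downward; lengths in m; the calibration is good to about 2 mm. A picture is of the moment at which its call begins. calibration takes no time and is no camera call.
- ticket.hand_in(): hands the job in; it is judged then, once.
The state is a dict: "clock": time; "joints": joint angles; "qvel": joint speeds; "tau": joint torques, N m; "tcp_pos": TCP position; "orientation": TCP orientation; "contact_force": force on the tool from outside, world axes, zero at the start; "moment": the same for the moment, N m; "grip_width": finger opening in m; "gripper_force": force on a finger pad.
Only numpy, scipy, OpenCV 4.12 (cv2) and the standard library are available. Lean on these libraries where they do the work, as an engineer would, in place of code of your own. Each camera call takes 0.05 s, during which the arm holds its last target. There are 200 camera calls.

## Working session

There is one attempt and no reset: what is moved stays moved. The work goes in short steps, Python scripts to look and compute and a tool call to move; the robot and the scene stay as the last step left them, time stands still between calls to the robot, and variables do not carry over. Pictures are saved under pics/ and viewed, at most 10 in all, crops included, and the job is handed in when it is done.

Besides the shell and the picture viewer there is one more tool, called as name(argument=value, ...), one argument or row to a line, values as JSON. arm_command: Moves the arm, as the interface text tells. Its arguments: {"type":"object","properties":{"plan":{"type":"string"},"hand":{"type":"number"},"grip_force":{"type":"number"}},"required":["plan"]}

```bash
mkdir -p pics; cat > h.py <<'E'
import numpy as np, cv2
from scipy.spatial.transform import Rotation as R
from bench import r, eyes, ticket
def cam(n):
    c=eyes.calibration(n); f=200/np.tan(np.radians(c['fov_y'])/2)
    a=np.array(c['attitude'],float)
    M=a if a.shape==(3,3) else (R.from_rotvec(a).as_matrix() if a.size==3 else R.from_quat(a).as_matrix())
    return c,f,M
def cloud(n,d):
    c,f,M=cam(n); v,u=np.mgrid[0:400,0:640]
    x=(u-c['cx'])/f; y=(v-c['cy'])/f; X,Y=x.copy(),y.copy()
    for _ in range(8):
        s=1+c['k1']*(X*X+Y*Y); X=x/s; Y=y/s
    P=np.stack([X*d,-Y*d,-d],-1)@M.T+np.array(c['origin']); P[d==0]=np.nan
    return P
E
python3 - <<'E'
from h import *
for n in("scene","top"):
    p,d=eyes.grab_frame(n); cv2.imwrite(f'pics/{n}0.png',p[:,:,::-1]); np.save(n+'0.npy',d); print(n,eyes.calibration(n))
print(r.get_obs())
E
```

```text
scene {'fov_y': 54.86664423918875, 'cx': 314.1689833062103, 'cy': 199.49408103989717, 'k1': 3.3900637626128875e-05, 'origin': array([0.24781624, 0.40713884, 0.767202  ]), 'attitude': array([ 0.33184922, -0.86171722, -2.32856275])}
top {'fov_y': 54.4489427425011, 'cx': 315.6527395763661, 'cy': 204.26642083612717, 'k1': -0.011811846033044436, 'origin': array([ 0.43938453, -0.01678401,  1.09162177]), 'attitude': array([ 0.14779048, -0.11511261, -1.56401252])}
{'clock': 0.1, 'joints': array([-1.28511367,  0.47772327,  0.02234212,  1.55630717, -0.01149717,
        1.10928401, -0.08310408]), 'qvel': array([-0.00025249, -0.00303607, -0.00056766, -0.00029958,  0.00041601,
       -0.00160361, -0.00013136]), 'tau': array([ 4.14106878e-03, -5.97754562e+01,  1.61360152e+00, -2.81950843e+01,
        1.28063135e-02,  5.10456463e-03,  9.05502446e-06]), 'tcp_pos': array([0.25880805, 0.62288891, 0.24443817]), 'orientation': array([-6.14497178e-01, -3.08070807e+00,  2.48415956e-03]), 'contact_force': array([-0.25917347, -0.68470694, -0.39056884]), 'moment': array([-0.01584639, -0.01899336, -0.01195038]), 'gripper_force': 0.0, 'grip_width': 0.08537252408889631}
```

View pics/scene0.png

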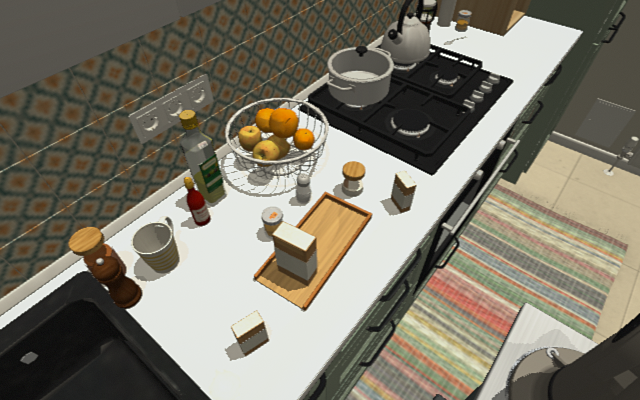

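View pics/top0.png

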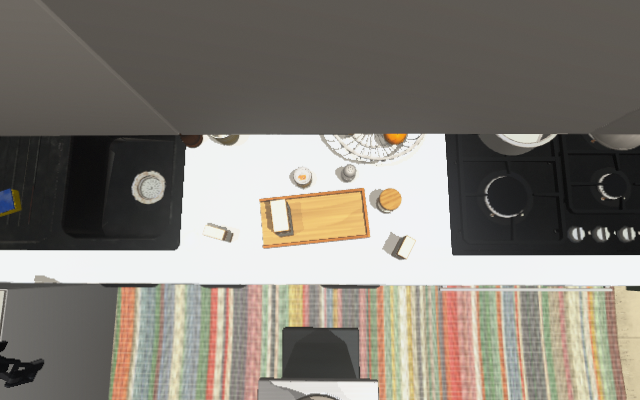

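The scene view shows the carton standing in the tray around (297,252), with two smaller look-alikes at (250,333) and (403,190). In the top view the carton is at (280,217), the tray corners at about (262,200), (364,190), (369,237) and (264,247), and the jars at (303,177), (349,172) and (389,200).

```bash
python3 - <<'E'
from h import *
for n in("top","scene"):
    d=np.load(n+'0.npy'); P=cloud(n,d); X,Y,Z=P[...,0],P[...,1],P[...,2]
    p=cv2.imread(f'pics/{n}0.png').astype(int); 
    box=(X>.35)&(X<.8)&(Y>-.35)&(Y<.35)
    def rect(m):
        q=P[m][:,:2].astype(np.float32); return cv2.minAreaRect(q*1000), len(q), np.nanmedian(Z[m])
    print(n,'table z',np.nanmedian(Z[box&(Z<.003)&(Z>-.01)]))
    m=(box&(Z>.13)&(Z<.16)); print('carton top',rect(m))
    m=(box&(Z>.012)&(Z<.2)|box&(p[...,2]-p[...,0]>60)&(Z<.03))
    k,l,s,c=cv2.connectedComponentsWithStats(m.astype(np.uint8))
    for i in range(1,k):
        if s[i,4]>60:
            q=P[l==i]; print(c[i].round(),s[i,4],'min',q.min(0).round(3),'max',q.max(0).round(3))
    w=box&(p[...,2]-p[...,0]>60)&(Z<.03)&(Z>.0)
    k,l,s,c=cv2.connectedComponentsWithStats(w.astype(np.uint8)); i=1+np.argmax(s[1:,4])
    print('tray',rect(l==i)); print(cv2.boxPoints(rect(l==i)[0]))
E
```

```text
top table z 0.0004877034906161093
carton top (((571.8084716796875, 93.74679565429688), (80.35003662109375, 40.66181564331055), 8.474123001098633), 547, np.float64(0.14575196495351284))
[224. 139.] 130 min [0.787 0.235 0.013] max [0.8   0.288 0.106]
[384. 147.] 606 min [ 0.722 -0.278  0.013] max [ 0.8   -0.041  0.121]
[348. 173.] 224 min [ 0.683 -0.103  0.017] max [ 0.721 -0.062  0.095]
[302. 177.] 331 min [0.666 0.018 0.012] max [0.715 0.067 0.076]
[314. 218.] 5276 min [ 0.498 -0.143 -0.003] max [0.667 0.166 0.151]
[388. 200.] 479 min [ 0.596 -0.234  0.002] max [ 0.655 -0.162  0.085]
[217. 233.] 305 min [0.514 0.238 0.012] max [0.553 0.298 0.102]
[403. 248.] 355 min [ 0.468 -0.249  0.012] max [ 0.528 -0.202  0.101]
tray (((585.5360717773438, 10.691757202148438), (142.82839965820312, 299.48199462890625), 6.185844421386719), 4473, np.float64(0.0063601592233450965))
[[ 498.40253  151.86577]
 [ 530.6728  -145.87254]
 [ 672.6696  -130.48225]
 [ 640.39935  167.25606]]
scene table z 0.00020465198597541256
carton top (((570.5326538085938, 94.90023803710938), (80.94505310058594, 42.4021453857
[... 230 characters left out ...]
95 -0.27  -0.001] max [ 0.699 -0.16   0.082]
[403. 190.] 697 min [ 0.467 -0.247  0.012] max [ 0.527 -0.2    0.098]
[309. 247.] 7149 min [ 0.497 -0.142 -0.002] max [0.713 0.167 0.149]
[166. 255.] 530 min [0.785 0.234 0.012] max [0.8   0.295 0.103]
[250. 332.] 986 min [0.513 0.241 0.013] max [0.553 0.299 0.099]
[400. 341.] 131 min [ 0.35  -0.313 -0.904] max [ 0.422 -0.14  -0.543]
[370. 382.] 131 min [ 0.351 -0.093 -0.899] max [ 0.43  -0.061 -0.881]
tray (((581.9754028320312, 12.450286865234375), (139.41204833984375, 299.0819396972656), 6.147772312164307), 4332, np.float64(0.005530644755058156))
[[ 496.65543  153.66621]
 [ 528.68506 -143.6957 ]
 [ 667.2954  -128.76564]
 [ 635.26575  168.59627]]
```

arm_command(
  plan="-0.0288 -0.0194 0 0; -0.0288 -0.0194 0 0; -0.0288 -0.0194 0 0; -0.0288 -0.0194 0 0; -0.0288 -0.0194 0 0; -0.0288 -0.0194 0 0; -0.0288 -0.0194 0 0; -0.0288 -0.0194 0 0; -0.0288 -0.0194 0 0; -0.0288 -0.0194 0 0; -0.0288 -0.0194 0 0; -0.0288 -0.0194 0 0; -0.0288 -0.0194 0 0; -0.0288 -0.0194 0 0; -0.0288 -0.0194 0 0; -0.0288 -0.0194 0 0",
  hand=0,
)

```text
clock: 2.1
tcp_pos: [0.5657, 0.1589, 0.2449]
orientation: [-0.614, -3.08, 0.0]
contact_force: [0.3, 0.8, 0.0]
grip_width: 0.0429
gripper_force: 0.0
```

arm_command(
  plan="0 0 0 10.2; 0 0 0 10.2; 0 0 0 10.2; 0 0 0 10.2; 0 0 0 10.2; 0 0 0 10.2; 0 0 0 0; 0 0 0 0",
)

```text
clock: 3.1
tcp_pos: [0.5652, 0.1599, 0.2451]
orientation: [-2.093, -2.343, 0.001]
contact_force: [-0.1, -0.3, -0.5]
grip_width: 0.0428
gripper_force: 0.0
```

arm_command(
  plan="0 0 0.03 0; 0 0 0.03 0; 0 0 0.03 0; 0 0 0.025 0; 0 0 0 0; -0.006 0 0 0; -0.006 0 0 0; -0.006 0 0 0; 0 0 0 0",
)

```text
clock: 4.22
tcp_pos: [0.5677, 0.1411, 0.1308]
orientation: [2.098, 2.337, 0.001]
contact_force: [0.5, 0.1, -0.3]
grip_width: 0.0426
gripper_force: 0.0
```

```bash
python3 - <<'E'
from h import *
p,d=eyes.grab_frame("scene"); cv2.imwrite('pics/s1.png',cv2.resize(p[150:350,180:430,::-1],None,fx=3,fy=3))
E
```

```text
(no output)
```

View pics/s1.png

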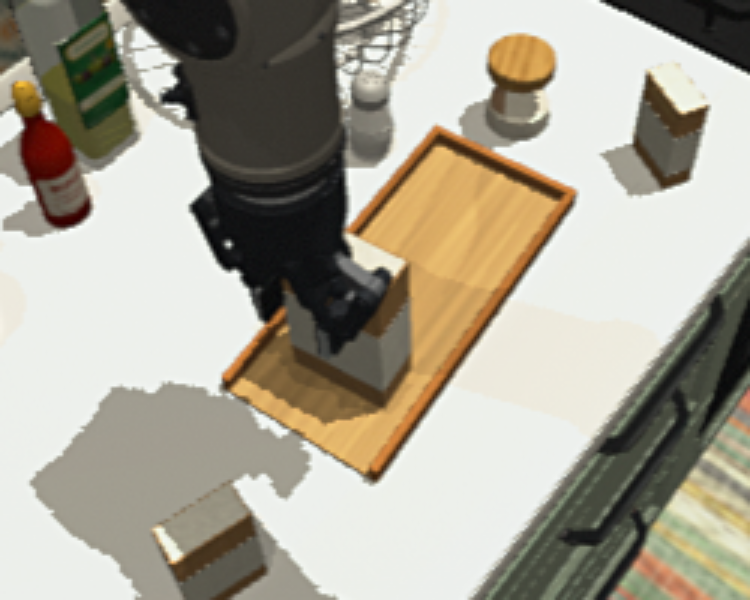

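The crop shows the fingers level with the upper part of the carton's open-end face, at about (350,310), and not yet touching.

arm_command(
  plan="-0.005 0 0 0; -0.005 0 0 0; -0.005 0 0 0; -0.005 0 0 0; -0.005 0 0 0; -0.005 0 0 0; -0.005 0 0 0; -0.005 0 0 0",
)

```text
clock: 5.28
tcp_pos: [0.5717, 0.1019, 0.1303]
orientation: [-2.097, -2.339, 0.0]
contact_force: [-1.2, 0.3, -0.5]
grip_width: 0.0427
gripper_force: 0.0
```

```bash
python3 - <<'E'
from h import *
p,d=eyes.grab_frame("scene"); cv2.imwrite('pics/s2.png',cv2.resize(p[150:350,180:430,::-1],None,fx=3,fy=3))
E
```

```text
(no output)
```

View pics/s2.png

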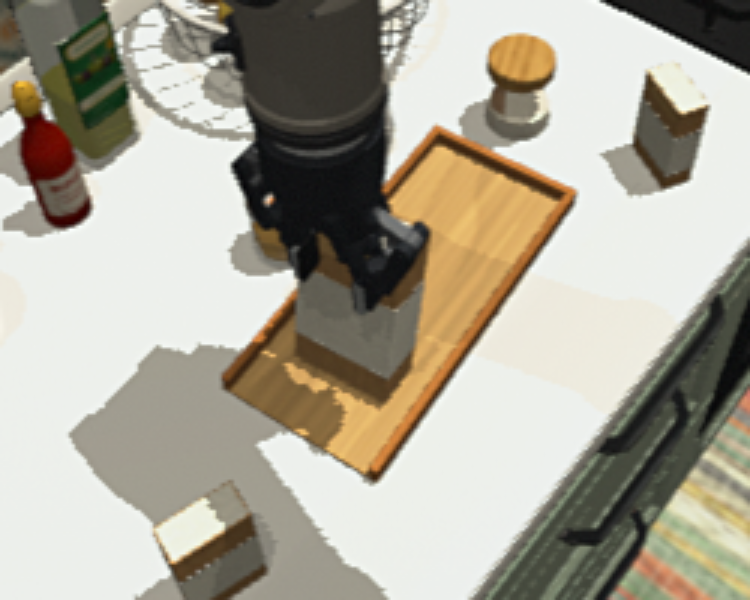

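The carton is tipping about its lower far edge: its base is still near (355,380) while its top leans towards the closed end. I'll continue.

arm_command(
  plan="-0.004 0 0 0; -0.004 0 0 0; -0.004 0 0 0; -0.004 0 0 0; -0.004 0 0 0; 0 0 0 0; 0 0 0 0; 0 0 0 0; 0 0 0 0",
)

```text
clock: 6.45
tcp_pos: [0.5739, 0.0825, 0.1303]
orientation: [-2.097, -2.339, -0.0]
contact_force: [-0.4, 0.0, -0.0]
grip_width: 0.0429
gripper_force: 0.0
```

```bash
python3 - <<'E'
from h import *
p,d=eyes.grab_frame("scene"); cv2.imwrite('pics/s3.png',cv2.resize(p[150:350,180:430,::-1],None,fx=3,fy=3))
E
```

```text
(no output)
```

View pics/s3.png

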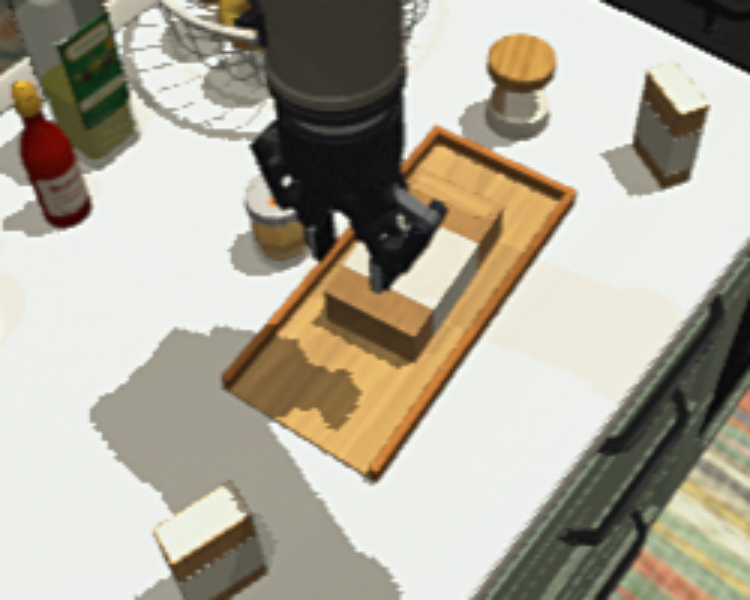

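The carton now lies flat in the tray, its underside facing the open end at about (375,320). I'll measure its pose while backing the hand off.

arm_command(
  plan="0.015 0 0 0; 0.015 0 0 0; 0.015 0 0 0; 0.015 0 0 0; 0 0 0 0; 0 0 0 0",
)

```text
clock: 7.25
tcp_pos: [0.5674, 0.1415, 0.1303]
orientation: [2.098, 2.338, -0.001]
contact_force: [0.7, -0.2, 1.2]
grip_width: 0.0426
gripper_force: 0.0
```

```bash
cat >> h.py <<'E'
def pose():
    p,d=eyes.grab_frame("scene"); P=cloud("scene",d); Z=P[...,2]
    O=np.array([.581,.0305]); ex=np.array([.9942,.1075]); ey=np.array([-.1075,.9942])
    q=P[...,:2]-O; a,b=q@ex,q@ey
    m=(abs(a)<.06)&(b>-.17)&(b<.13)&(Z>.041)&(Z<.05)
    print('carton tray-frame mm',cv2.minAreaRect(np.stack([a[m],b[m]],1).astype(np.float32)*1000),m.sum(),np.median(Z[m]),
     'b pct',np.percentile(b[m],[1,99]),'a',np.percentile(a[m],[1,99]))
    t=r.get_obs()['tcp_pos']; print('tcp',(t[:2]-O)@ex,(t[:2]-O)@ey,t[2]); return p,P,a,b
E
python3 - <<'E'
from h import *
pose()
E
```

```text
carton tray-frame mm ((0.6429443359375, -29.67243194580078), (81.51368713378906, 141.79595947265625), 1.8647340536117554) 1473 0.04533809698196123 b pct [-0.09766649  0.0385611 ] a [-0.04030398  0.04030435]
tcp -0.001552812288076963 0.11153355063583693 0.13033823854307247
```

arm_command(
  plan="0 0 0.025 0; 0 0 0.025 0; 0 0 0.025 0; 0 0 0.023 0; 0 0 0 0; -0.012 0.001 0 0; -0.012 0 0 0; -0.012 0 0 0; -0.01 0 0 0; -0.006 0 0 0; -0.005 0 0 0; -0.005 0 0 0; -0.005 0 0 0; -0.005 0 0 0; -0.005 0 0 0; -0.005 0 0 0; -0.005 0 0 0; -0.005 0 0 0; -0.005 0 0 0; 0 0 0 0",
)

```text
clock: 9.8
tcp_pos: [0.579, 0.0449, 0.0323]
orientation: [2.098, 2.338, -0.0]
contact_force: [-0.1, -0.1, -0.2]
grip_width: 0.0427
gripper_force: 0.0
```

```bash
python3 - <<'E'
from h import *
p,P,a,b=pose(); print(r.get_obs()['contact_force']); cv2.imwrite('pics/s4.png',cv2.resize(p[150:350,180:430,::-1],None,fx=3,fy=3))
E
```

```text
carton tray-frame mm ((-3.7125244140625, -55.04521942138672), (79.24476623535156, 164.04519653320312), 0.5845072269439697) 847 0.04547195890526645 b pct [-0.13577321  0.02539933] a [-0.04212765  0.03295785]
tcp -0.0004035250292539499 0.014913857375948657 0.03233917716247132
[ 0.00311744 -0.04734658  1.15684618]
```

View pics/s4.png

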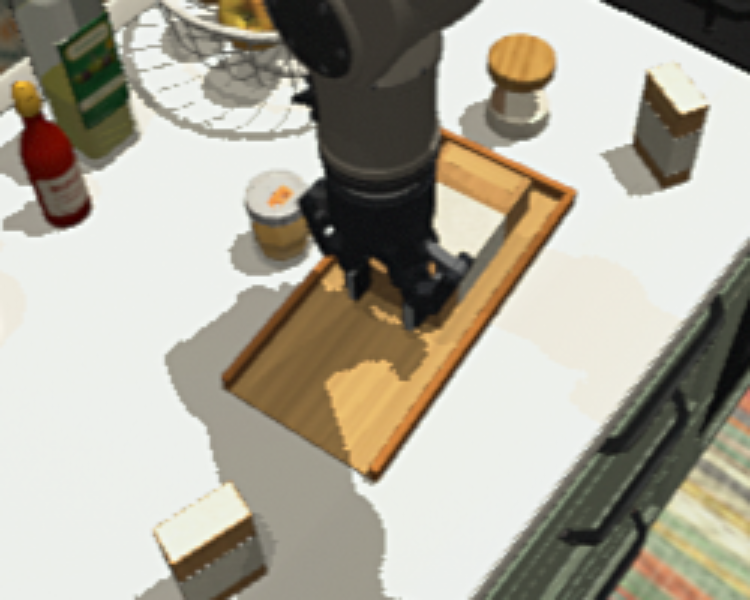

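The carton's top edge is now at about (500,190), some 23 mm short of the end rim. The jars are undisturbed.

arm_command(
  plan="-0.004 0 0 0; -0.004 0 0 0; -0.004 0 0 0; -0.004 0 0 0; -0.003 0 0 0; -0.001 0 0 0; 0 0 0 0",
)

```text
clock: 10.72
tcp_pos: [0.5811, 0.0256, 0.0323]
orientation: [2.097, 2.339, -0.0]
contact_force: [-0.1, -0.5, -0.0]
grip_width: 0.0425
gripper_force: 0.0
```

```bash
python3 - <<'E'
from h import *
p,P,a,b=pose(); print(r.get_obs()['contact_force'])
E
```

```text
carton tray-frame mm ((-3.9241294860839844, -74.90320587158203), (79.5523910522461, 164.56234741210938), 0.3871225118637085) 799 0.04531159592425105 b pct [-0.15464499  0.00623116] a [-0.04237283  0.03256752]
tcp -0.00033524684391896545 -0.004800380493274217 0.032346161141089916
[ 0.01270257 -0.38352226 -0.15483204]
```

arm_command(
  plan="-0.001 0 0 0; -0.001 0 0 0; -0.001 0 0 0; 0 0 0 0",
)

```text
clock: 11.28
tcp_pos: [0.5814, 0.0227, 0.0323]
orientation: [2.097, 2.339, 0.0]
contact_force: [0.0, 0.8, 0.4]
grip_width: 0.0427
gripper_force: 0.2
```

arm_command(
  plan="-0.001 0 0 0; -0.001 0 0 0",
)

```text
clock: 11.52
tcp_pos: [0.5816, 0.022, 0.0323]
orientation: [-2.096, -2.339, -0.001]
contact_force: [-0.4, 5.6, 1.8]
grip_width: 0.0427
gripper_force: 2.9
```

arm_command(
  plan="-0.0005 0 0 0; 0 0 0 0; 0 0 0 0",
)

```text
clock: 11.9
tcp_pos: [0.5816, 0.022, 0.0323]
orientation: [-2.095, -2.339, -0.002]
contact_force: [-0.9, 5.2, 1.2]
grip_width: 0.0425
gripper_force: 2.7
```

```bash
python3 - <<'E'
from h import *
pose()
E
```

```text
carton tray-frame mm ((-4.202404022216797, -77.74415588378906), (79.57041931152344, 163.6370086669922), 1.280299425125122) 776 0.045364951158696876 b pct [-0.15807589  0.0019784 ] a [-0.04224555  0.03272501]
tcp -0.00033010077863334676 -0.008513932097169894 0.0323091323244985
```

The tool has stalled at about 5 N with the carton against the rim. I'll back off, raise the hand and check.

arm_command(
  plan="0.005 0 0 0; 0.015 0 0 0; 0.02 0 0 0; 0.02 0 0 0; 0.02 0 0 0; 0.02 0 0 0; 0 0 -0.03 0; 0 0 -0.04 0; 0 0 -0.05 0; 0 0 -0.05 0; 0.03 0 0 0; 0.03 0 0 0; 0 0 0 0; 0 0 0 0",
)

```text
clock: 13.7
tcp_pos: [0.5641, 0.179, 0.2022]
orientation: [2.097, 2.339, -0.001]
contact_force: [0.2, -0.1, -0.1]
grip_width: 0.0424
gripper_force: 0.0
```

```bash
python3 - <<'E'
from h import *
p,P,a,b=pose(); cv2.imwrite('pics/s5.png',cv2.resize(p[150:350,200:450,::-1],None,fx=3,fy=3))
E
```

```text
carton tray-frame mm ((-2.0729293823242188, -88.89974212646484), (142.26930236816406, 81.36770629882812), 89.86746215820312) 1581 0.0453938225196755 b pct [-0.15694135 -0.01921345] a [-0.0422465   0.03658697]
tcp -0.0007275234519005608 0.1488866533447584 0.20217662731408678
```

View pics/s5.png

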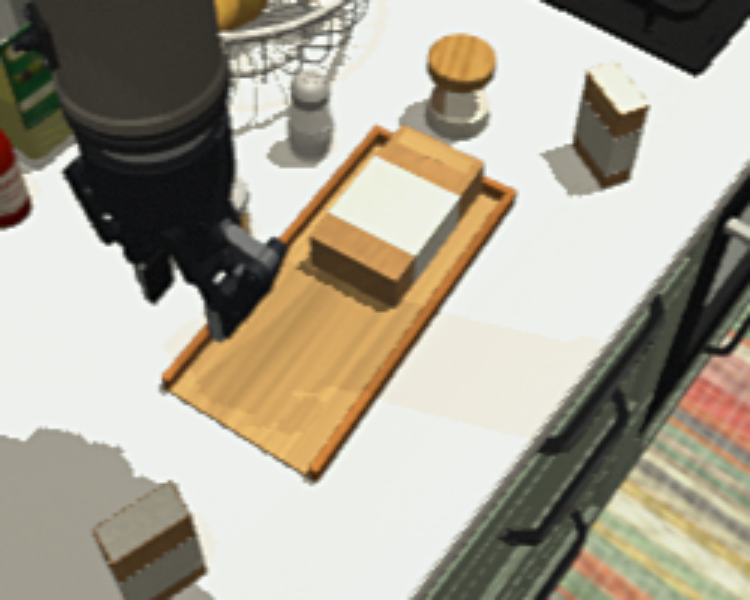

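The carton lies square with its top against the end rim, around (440,160), and the jars are standing. I'm handing in.

```bash
python3 -c "
from bench import ticket
print(ticket.hand_in())"
```

```text
the job is handed in; nothing more can be done
None
```

The tea carton lies on its broad face in the tray, its top pushed against the closed end's rim; the jars were not touched, and the job was handed in at about 14 s.

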